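# Hold the spring clip open over the slip board

### The job

Take the spring clip off the low parking strip and hold it wide open over the middle of the tall board's top edge, one jaw in front of the board and one behind, reaching clearly below the edge, so that a colleague can slide a returns slip in. Finish like that: keep holding the clip gaping and still, neither jaw nor pivot touching the board and without letting it close or go. Leave the tape measure, rubber stamp and glue stick where they are.

Things in the scene. Friction and masses are not known exactly. Their poses are not given: they have to be found in the camera images.
- clip: dark steel spring clip like a wide clothes peg, 60 g, two mirror-image halves on a pivot pin; starts upright astride the parking strip, handles up, jaws down. Origin: middle of the pin; x from jaw to jaw, y along the pin, z up while parked. This frame is fixed to the half on the -x side, which leans up to 0.275 rad as it is squeezed. The pin's coil (radius 5 mm) closes the top of the throat
- clip_grip (a point): between the two handles, 33 mm above the pivot while parked: a place to squeeze along the clip's x. Handles are flat plates 32 mm wide (y). Parked they flare: outer faces 26 mm apart 8 mm above the pivot, 47 mm apart at their upper ends, 49 mm above it. Fully squeezed the faces are parallel, 22 mm apart, 5 to 48 mm above the pivot
- clip_arm (a joint): opening of the clip (rad), by squeezing the handles together: 0 parked on the 8 mm strip, -0.2 shut, 0.55 fully gaping at a firm stop, each half having turned equally. A spring always closes it: 0.2 N m at 0, 0.36 N m at 0.55, about 5 to 12 N on the handles; a grip of 20 to 40 N takes it to the stop
- lip_a (a point): inner lower tip of the -x jaw, middle of its 40 mm width (y): parked, 4 mm beside and 36 mm below the pivot; jaws 18 mm over their outsides. Fully gaping, the two tips are 27 mm apart and 34 mm below the pivot
- lip_b (a point): inner lower tip of the other jaw (+x side), the mirror image of lip_a while parked
- board: fixed tall plywood board for returns slips, 120 mm wide (y), 6 mm thick (x), top edge 150 mm above the table, a paper sheet on its -x face, in a dark steel foot 85 x 125 x 12 mm; origin under the middle of the foot
- board_edge (a point): middle of the board's top edge, 150 mm above the table; x across the board's thickness, y along the edge, z up
- strip: fixed low parking strip of light wood, 60 mm wide (y), 8 mm thick (x), top edge 90 mm above the table, in a dark steel foot 75 x 75 x 12 mm; origin under the middle of the foot. The clip sits within 8 mm of the middle of its top edge, pivot 22 mm above the edge
- tape_measure: yellow pocket tape measure lying flat, 67 x 72 x 32 mm, origin at the centre of its underside; a bystander
- rubber_stamp: wooden rubber stamp standing upright, 28 x 52 x 72 mm, origin at the centre of its underside; a bystander
- glue_stick: glue stick standing upright, 26 mm diameter, 96 mm tall, origin at the centre of its underside; a bystander
Things that resemble listed ones, but are neither listed nor needed, are in the scene too. Leave any turquoise look-alike of the clip alone.

How it is judged:
By the outcome, as a careful person would: the job done as asked, in the order asked, and still so for the second after the job is handed in, while the arm keeps its last pose, push and grip.
It also fails if it takes over 37 s, if anything falls off the work surface, if the arm or the gripper's body presses on something with over 40 N, if the wrist force passes 120 N, or if a joint passes its speed limit or range.

### The arm

A 6-joint arm with a two-finger parallel gripper is mounted at the origin on a cart in front of the work surface, level with it; the furniture and walls round the work are solid. World frame = base frame: x ahead of the robot, y to its left, z up, the work surface at z = 0. Lengths are in mm, angles in rad, forces in N, time in s.
With the tool pointing down it reaches from about 350 to 875 mm from the base axis. Payload 4.2 kg.
Tool frame: the origin (TCP) lies midway between the tips of the shut fingers; the grasp point (between the pads) lies 19 mm behind it; z points along the fingers, y is the line along which they close (so a half turn about z gives the same grasp; the last joint's range is limited). The gripper opens to 85 mm and grips with 20 to 120 N. Pads are 22 mm wide; open, the fingers measure 114 mm over their backs; the gripper's body (76 mm by 85 mm) begins 54 mm behind the grasp point. The pads swing forward as they close: fully open they stand 13 mm farther back than shut.
Start: joints at [-1.054, 0.385, 0.008, 0, -1.194, -0.259], TCP at [159.363, -604.32, 231.312] pointing down, gripper open.
Joint ranges: [-3.14, 3.14], [-1.21, 2.06], [-1.07, 1.41], [-3.16, 2.05], [-2.99, -0.16], [-3.1, 3.1]. Speed limits (rad/s): [2.79, 2.79, 3.14, 3.14, 3.14, 3.14].

### API

Orientations are given as a unit quaternion [x, y, z, w].
In Python, from bench import arm gives the robot as it stands. The module is installed in compiled form; this text tells all that it offers.
- The arm moves only by the shell command python3 -m handwheel 'ROWS' [OPENING]. ROWS is JSON, a list of rows, each an object of numbers: "x", "y", "z": the shift along the world's x, y, z each as a share of 20 cm, from -1 to 1; "ax", "ay", "az": the turn, a rotation vector about the world's x, y, z each as a share of 90 degrees, from -1 to 1. In form: [{"x": .., "y": .., "z": .., "ax": .., "ay": .., "az": ..}, ...]. A call has exactly 8 rows; each row shifts and turns the commanded pose from where the row before left it; what a row does not reach is not made up. A row lasts 1/10 s, in which the tool goes at most 50 mm and 8.59 degrees, less where a joint would pass 70% of its speed; a pose out of reach is approached as far as the arm can. A call with a number of a shift or a turn outside -1 to 1 is refused whole. A call with a gripper value outside its range is refused whole. OPENING is the opening, from -1 (shut) to 1 (fully open), set as the call begins (- or left out, the last holds). The fingers move at their own pace and stop on an object; the grip force is fixed at half the most. Time passes only in rows, so rows that do not move let the fingers close, or fill a call up. It gives the time, the measured TCP pose, the force, the opening and the grip force at its end, in the units of the state.
- arm.read_state(): the state, without advancing time (a new reading comes with each control period).
- arm.get_image(name): name is "scene" or "top"; returns the picture (480x640x3 uint8, red, green, blue); there is no depth.
- arm.camera_params(name): a dict with "K" (3x3 intrinsics, pixels), "position" and "orientation" of the camera in the world. Camera axes: x right, y down, z forward; pixel columns grow to the right and rows downward; lengths in mm; the calibration is good to about 2 mm. A picture is of the moment at which its call begins. camera_params takes no time and is no camera call.
- arm.job_done(): hands the job in; it is judged then, once.
The state is a dict: "clock": time; "joints": joint angles; "joint_vel": joint speeds; "joint_efforts": joint torques, N m; "position": TCP position; "ee_rot": TCP orientation; "contact_force": force on the tool from outside, world axes, zero at the start; "wrist_torque": the same for the moment, N m; "gripper_width": finger opening in mm; "grasp_force": force on a finger pad.
Only numpy, scipy, OpenCV 4.12 (cv2) and the standard library are available. Lean on these libraries where they do the work, as an engineer would, in place of code of your own. Each camera call takes 0.05 s, during which the arm holds its last target. There are 200 camera calls.

## Working session

There is one attempt and no reset: what is moved stays moved. The work goes in short steps, Python scripts to look and compute and a shell command to move; the robot and the scene stay as the last step left them, time stands still between calls to the robot, and variables do not carry over. Pictures are saved under pics/ and viewed, at most 10 in all, crops included, and the job is handed in when it is done.

```bash
mkdir -p pics; python3 - <<'E'
from bench import arm
import cv2
for n in("scene","top"):
    p=arm.camera_params(n);print(n,p)
    cv2.imwrite(f"pics/{n}0.png",arm.get_image(n)[:,:,::-1])
print(arm.read_state())
E
```

```text
scene {'K': array([[579.80714009,   0.        , 322.92103997],
       [  0.        , 579.80714009, 239.58841344],
       [  0.        ,   0.        ,   1.        ]]), 'position': array([-189.06931777,  559.72976674,  581.15486069]), 'orientation': array([-0.37531774,  0.7619795 , -0.47467677,  0.23066382])}
top {'K': array([[442.4000461 ,   0.        , 318.2909487 ],
       [  0.        , 442.4000461 , 237.28742395],
       [  0.        ,   0.        ,   1.        ]]), 'position': array([499.26942369,  15.74801125, 946.99239963]), 'orientation': array([ 0.70731091, -0.70580744,  0.03516886, -0.01761513])}
{'clock': 0.1, 'joints': array([-1.05439651e+00,  3.85471882e-01,  6.77961639e-03, -4.07362109e-04,
       -1.19401548e+00, -2.58590071e-01]), 'joint_vel': array([-0.00196154, -0.00092103,  0.00251638,  0.00146768, -0.00068493,
       -0.00262283]), 'joint_efforts': array([-6.55489057e-04, -3.93320775e+01,  1.88930064e+01,  4.19794902e+00,
       -2.60617227e-03,  5.57025828e-06]), 'position': array([ 159.22507883, -603.84435712,  230.34647885]), 'ee_rot': array([-1.28473622e-01,  9.91712448e-01,  9.56391122e-04, -1.85848984e-04]), 'contact_force': array([ 0.65680726, -0.07565179, -0.10405727]), 'wrist_torque': array([-0.04425399, -0.0066431 ,  0.0102774 ]), 'grasp_force': 0.0, 'gripper_width': 85.58977978678459}
```

View pics/scene0.png

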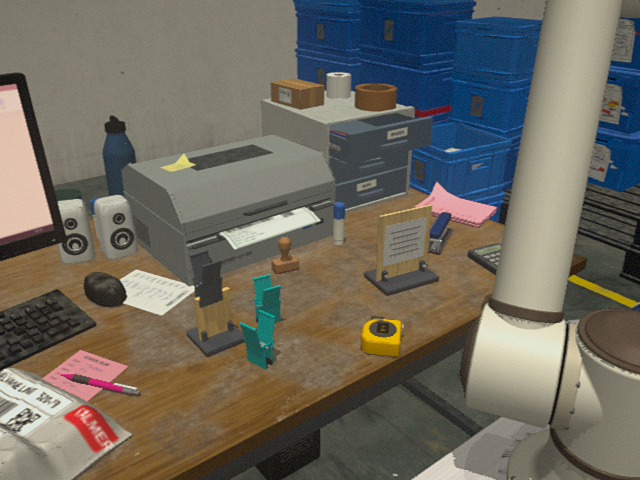

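View pics/top0.png

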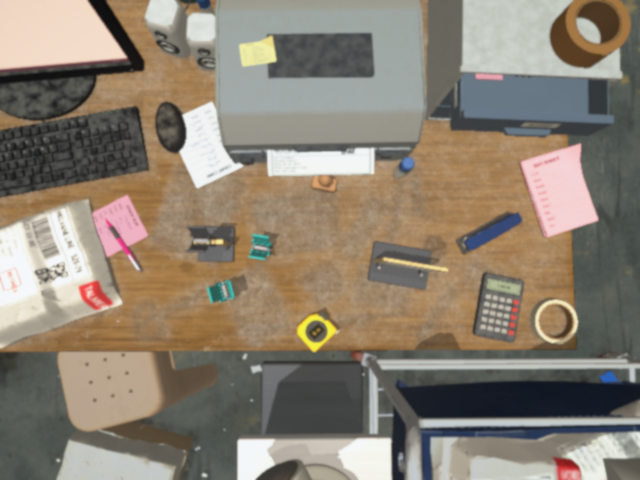

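Scene view: the dark clip sits astride the wooden strip at scene (208,278) / top (208,240). The board is at scene (403,250) / top (402,264).
Candidates for the clip: dark steel one at scene (208,278), turquoise ones at (266,298) and (260,340) (top (261,246) and (220,290)). I choose the dark one on the strip, and check it in a close crop.

```bash
python3 - <<'E'
import cv2,numpy as np
s=cv2.imread("pics/scene0.png");t=cv2.imread("pics/top0.png")
def c(i,x,y,w,h,k):return cv2.resize(i[y:y+h,x:x+w],None,fx=k,fy=k,interpolation=cv2.INTER_CUBIC)
a=np.hstack([c(s,170,240,100,75,4)[:300,:400],c(s,350,200,100,75,4)])
b=np.hstack([c(t,180,215,67,50,6)[:300,:400],c(t,360,225,100,75,4)])
cv2.imwrite("pics/crop.png",np.vstack([a,b]))
E
```

```text
(no output)
```

View pics/crop.png

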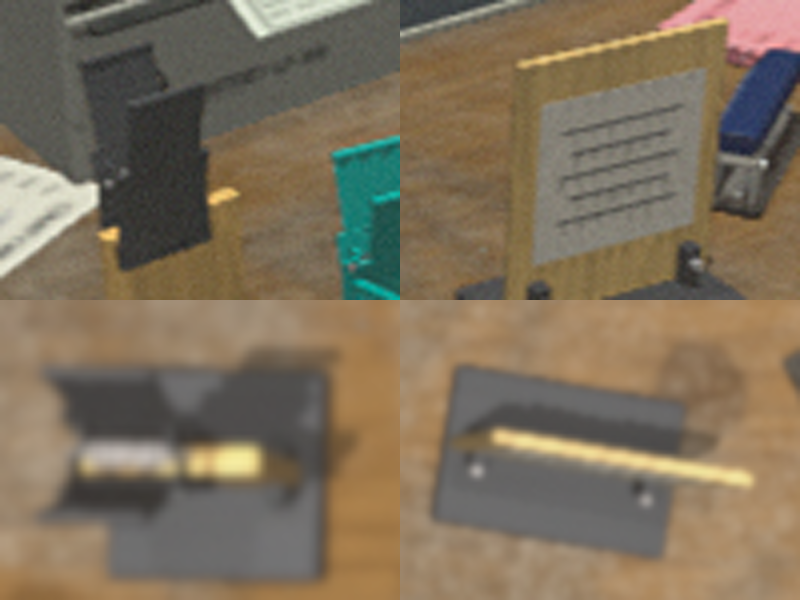

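The crop confirms dark handles astride the light strip. Clip near-handle top edge runs scene (202,265.8)-(221,262), back handle (190.5,255.5)-(208,251.3). Board edge runs scene (379.5,216.2)-(431.2,205.7), top (383,259.2)-(448,270.2).

```bash
cat >h.py <<'E'
from bench import arm
import numpy as np
from scipy.spatial.transform import Rotation as R
def pz(n,u,v,z):
    p=arm.camera_params(n);r=R.from_quat(p["orientation"]).as_matrix()@np.linalg.inv(p["K"])@[u,v,1]
    return (p["position"]+r*(z-p["position"][2])/r[2]).round(1)
def proj(n,X):
    p=arm.camera_params(n);c=p["K"]@R.from_quat(p["orientation"]).inv().apply(np.array(X)-p["position"]);return (c[:2]/c[2]).round(1)
E
python3 - <<'E'
from h import *
for l,n,u,v,z in [("bL","scene",379.5,216.2,150),("bR","scene",431.2,205.7,150),("bL","top",383,259.2,150),("bR","top",448,270.2,150),
("hn1","scene",202,265.8,161),("hn2","scene",221,262,161),("hb1","scene",190.5,255.5,161),("hb2","scene",208,251.3,161),
("sL","scene",196,298.8,90),("sR","scene",229.2,288.2,90),("sR","top",223.7,241.8,90),
("hf1t","top",188,227.5,161),("hf2t","top",206.5,227.5,161),("hn1t","top",187,251,161),("hn2t","top",206,251,161),
("foot","top",198,261.5,12),("foot","top",234,261.3,12),("foot","top",234.5,227,12)]:
    print(l,n,pz(n,u,v,z))
print(R.from_quat(arm.read_state()["ee_rot"]).as_matrix().round(3))
E
```

```text
bL scene [ 513.8 -117.5  150. ]
bR scene [ 490.5 -229.9  150. ]
bL top [ 519.6 -121.   150. ]
bR top [ 499.9 -239.   150. ]
hn1 scene [521.6 236.1 161. ]
hn2 scene [515.  207.7 161. ]
hb1 scene [562.1 235.  161. ]
hb2 scene [558.4 206.8 161. ]
sL scene [549.9 239.   90. ]
sR scene [546.5 181.2  90. ]
sR top [554.1 177.2  90. ]
hf1t top [574.8 227.2 161. ]
hf2t top [574.9 194.6 161. ]
hn1t top [533.1 228.  161. ]
hn2t top [533.2 194.7 161. ]
foot top [517.6 244.8  12. ]
foot top [518.1 169.7  12. ]
foot top [590.5 169.7  12. ]
[[-0.967 -0.255 -0.001]
 [-0.255  0.967  0.002]
 [ 0.     0.002 -1.   ]]
```

```bash
r='{"x":0.0823,"y":0.17,"az":0.0348}'; r=; python3 -m handwheel '[{"x":0.0823,"y":0.17,"z":0.1,"az":0.0348},{"x":0.0823,"y":0.17,"az":0.0348},{"x":0.0823,"y":0.17,"az":0.0348},{"x":0.0823,"y":0.17,"az":0.0348},{"x":0.0823,"y":0.17,"az":0.0348},{"x":0.0823,"y":0.17,"az":0.0348},{"x":0.0823,"y":0.17,"az":0.0348},{"x":0.0823,"y":0.17,"az":0.0348}]' 1
```

```text
invalid input at $[0]: expected keys x, y, z, ax, ay, az
```

All six keys are needed.

```bash
python3 -m handwheel '[{"x":0.0823,"y":0.17,"z":0.1,"ax":0,"ay":0,"az":0.0348},{"x":0.0823,"y":0.17,"z":0,"ax":0,"ay":0,"az":0.0348},{"x":0.0823,"y":0.17,"z":0,"ax":0,"ay":0,"az":0.0348},{"x":0.0823,"y":0.17,"z":0,"ax":0,"ay":0,"az":0.0348},{"x":0.0823,"y":0.17,"z":0,"ax":0,"ay":0,"az":0.0348},{"x":0.0823,"y":0.17,"z":0,"ax":0,"ay":0,"az":0.0348},{"x":0.0823,"y":0.17,"z":0,"ax":0,"ay":0,"az":0.0348},{"x":0.0823,"y":0.17,"z":0,"ax":0,"ay":0,"az":0.0348}]' 1
```

```text
clock: 0.9
position: [291.2, -330.7, 251.0]
ee_rot: [-0.342, 0.94, 0.0, -0.0]
contact_force: [0.3, -0.4, -0.6]
gripper_width: 85.7
grasp_force: 0.0
```

```bash
python3 -m handwheel '[{"x":0.0823,"y":0.17,"z":0,"ax":0,"ay":0,"az":0.0348},{"x":0.0823,"y":0.17,"z":0,"ax":0,"ay":0,"az":0.0348},{"x":0.0823,"y":0.17,"z":0,"ax":0,"ay":0,"az":0.0348},{"x":0.0823,"y":0.17,"z":0,"ax":0,"ay":0,"az":0.0348},{"x":0.0823,"y":0.17,"z":0,"ax":0,"ay":0,"az":0.0348},{"x":0.0823,"y":0.17,"z":0,"ax":0,"ay":0,"az":0.0348},{"x":0.0823,"y":0.17,"z":0,"ax":0,"ay":0,"az":0.0348},{"x":0.0823,"y":0.17,"z":0,"ax":0,"ay":0,"az":0.0348}]' && python3 -m handwheel '[{"x":0.0823,"y":0.17,"z":0,"ax":0,"ay":0,"az":0.0348},{"x":0.0823,"y":0.17,"z":0,"ax":0,"ay":0,"az":0.0348},{"x":0.0823,"y":0.17,"z":0,"ax":0,"ay":0,"az":0.0348},{"x":0.0823,"y":0.17,"z":0,"ax":0,"ay":0,"az":0.0348},{"x":0.0823,"y":0.17,"z":0,"ax":0,"ay":0,"az":0.0348},{"x":0.0823,"y":0.17,"z":0,"ax":0,"ay":0,"az":0.0348},{"x":0.0823,"y":0.17,"z":0,"ax":0,"ay":0,"az":0.0348},{"x":0,"y":0,"z":0,"ax":0,"ay":0,"az":0}]'
```

```text
clock: 1.7
position: [422.8, -58.8, 251.2]
ee_rot: [-0.538, 0.843, 0.0, -0.0]
contact_force: [0.9, 0.2, -0.1]
gripper_width: 85.1
grasp_force: 0.0
clock: 2.5
position: [539.2, 181.0, 249.8]
ee_rot: [-0.689, 0.725, 0.0, -0.0]
contact_force: [-0.6, -1.0, -0.3]
gripper_width: 85.1
grasp_force: 0.0
```

```bash
python3 - <<'E'
from h import *
import cv2
s=arm.read_state();print(s["position"],R.from_quat(s["ee_rot"]).as_matrix().round(3))
im=arm.get_image("scene")[:,:,::-1].copy()
X=s["position"]
for n,p in [("tcp",X),("pin",[554,211,112]),("strip",[554,207,90]),("htop",[577,211,161]),("htop",[531,211,161])]:print(n,proj("scene",p))
cv2.imwrite("pics/s1.png",cv2.resize(im[140:340,130:330],None,fx=3,fy=3,interpolation=cv2.INTER_CUBIC))
E
```

```text
[539.21183967 181.0051207  249.78930984] [[-0.052 -0.999 -0.001]
 [-0.999  0.052 -0.   ]
 [ 0.     0.001 -1.   ]]
tcp [224.6 198.7]
pin [209.5 280.3]
strip [212.8 291.3]
htop [200.1 247.7]
htop [214.  258.6]
```

View pics/s1.png

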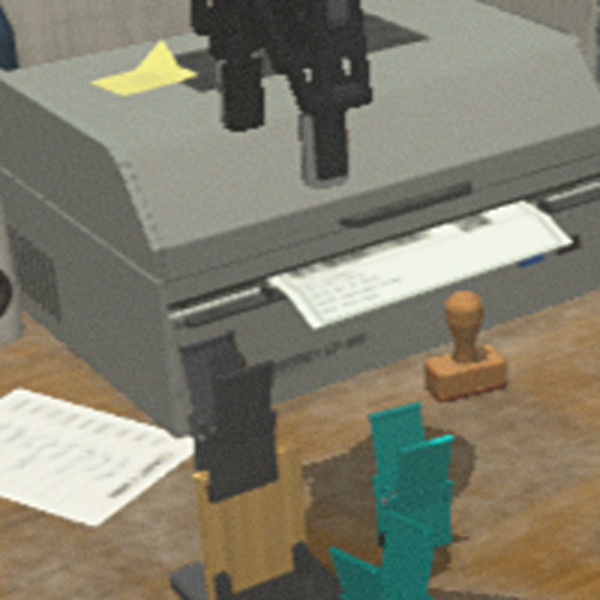

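Fingertips appear at scene (211,183) and (238,201), midpoint matching the projection. The clip handle tops, (211,263) and (200,253), sit about 5 px lower than the top-camera estimate predicts, so I check with triangulation.

```bash
cat >>h.py <<'E'
def tri(a,b):
    A=[];B=[]
    for n,(u,v) in (("scene",a),("top",b)):
        p=arm.camera_params(n);P=p["K"]@np.c_[(Rm:=R.from_quat(p["orientation"]).inv().as_matrix()),-Rm@p["position"]]
        for k,w in ((0,u),(1,v)):A.append((P[k]-w*P[2])[:3]);B.append(-(P[k]-w*P[2])[3])
    x,r,*_=np.linalg.lstsq(np.array(A),np.array(B),rcond=None);return x.round(1)
E
python3 - <<'E'
from h import *
import cv2
for n,a,b in [("handles161",(205.5,258.2),(197,239.3)),("board150",(405.4,211),(415.5,264.7)),("strip R 90",(229.2,288.2),(223.7,241.8))]:
    X=tri(a,b);print(n,X,proj("scene",X)-a,proj("top",X)-b)
s=arm.read_state()["position"];print(proj("scene",s+[0,0,13]),proj("top",s+[0,0,13]))
# glue/stamp/paper-free check
im=arm.get_image("top")[:,:,::-1]
old=cv2.imread("pics/top0.png")
sc=cv2.imread("pics/scene0.png")
c=lambda i,x,y,w,h,k:cv2.resize(i[y:y+h,x:x+w],None,fx=k,fy=k,interpolation=cv2.INTER_CUBIC)
out=np.hstack([np.vstack([c(im,160,190,100,75,4),c(old,380,240,80,45,5)]),np.vstack([c(sc,365,190,80,60,5),c(sc,180,245,60,60,5)[:,:400] if 0 else np.pad(c(sc,180,245,60,45,5),((0,0),(0,100),(0,0)))])])
cv2.imwrite("pics/c2.png",out)
E
```

```text
handles161 [554.8 213.5 152.4] [0.2 0. ] [-0.2 -0.2]
board150 [ 510.  -180.9  145.1] [0.1 0. ] [-0.1 -0.1]
strip R 90 [554.1 177.6  85.2] [-0.2 -0.1] [0.3 0.2]
[225.4 190.5] [201. 245.]
```

View pics/c2.png

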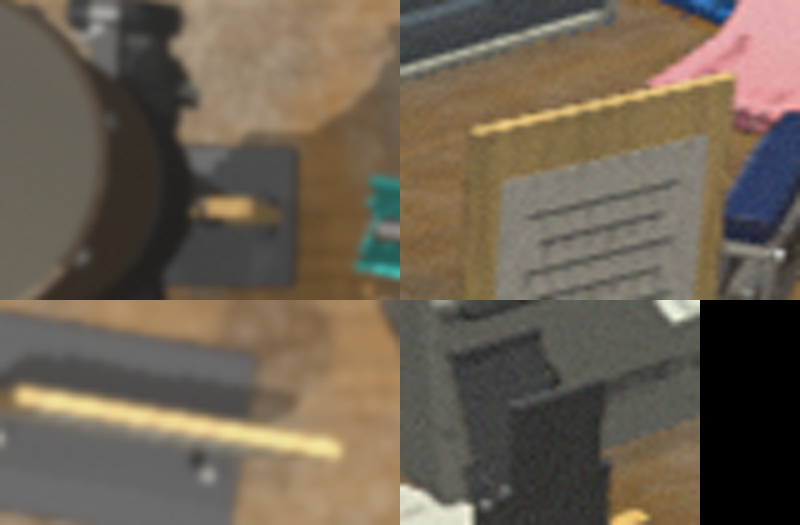

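Board edge ends: scene (379.4,216.2)-(431.4,205.2), top (383,258.6)-(448,269.8). Position x,y from the two views agree, with z about 5 mm low through scene calibration bias. That's clip (554.5,212) and board edge (510,-180), which is good enough, so I descend.

```bash
python3 -m handwheel '[{"x":0.039,"y":0.078,"z":0,"ax":0,"ay":0,"az":0.0165},{"x":0.039,"y":0.078,"z":0,"ax":0,"ay":0,"az":0.0165},{"x":0,"y":0,"z":0,"ax":0,"ay":0,"az":0},{"x":0,"y":0,"z":-0.125,"ax":0,"ay":0,"az":0},{"x":0,"y":0,"z":-0.125,"ax":0,"ay":0,"az":0},{"x":0,"y":0,"z":-0.125,"ax":0,"ay":0,"az":0},{"x":0,"y":0,"z":-0.125,"ax":0,"ay":0,"az":0},{"x":0,"y":0,"z":-0.125,"ax":0,"ay":0,"az":0}]' && python3 -m handwheel '[{"x":0,"y":0,"z":0,"ax":0,"ay":0,"az":0},{"x":0,"y":0,"z":0,"ax":0,"ay":0,"az":0},{"x":0,"y":0,"z":0,"ax":0,"ay":0,"az":0},{"x":0,"y":0,"z":0,"ax":0,"ay":0,"az":0},{"x":0,"y":0,"z":0,"ax":0,"ay":0,"az":0},{"x":0,"y":0,"z":0,"ax":0,"ay":0,"az":0},{"x":0,"y":0,"z":0,"ax":0,"ay":0,"az":0},{"x":0,"y":0,"z":0,"ax":0,"ay":0,"az":0}]'
python3 - <<'E'
from h import *
import cv2
s=arm.read_state();print(s["position"],s["ee_rot"])
im=arm.get_image("scene")[:,:,::-1].copy()
cv2.imwrite("pics/s2.png",cv2.resize(im[190:310,140:280],None,fx=5,fy=5,interpolation=cv2.INTER_CUBIC))
E
```

```text
clock: 3.4
position: [552.8, 207.3, 125.8]
ee_rot: [-0.705, 0.709, 0.0, -0.0]
contact_force: [-0.0, 0.7, -0.3]
gripper_width: 85.2
grasp_force: 0.0
clock: 4.2
position: [553.5, 208.9, 126.4]
ee_rot: [-0.706, 0.708, -0.0, 0.0]
contact_force: [-0.1, 1.0, -1.1]
gripper_width: 85.4
grasp_force: 0.0
[553.54734066 208.92687199 126.38227043] [-7.05750818e-01  7.08460148e-01 -1.09623325e-05  2.82855027e-05]
```

View pics/s2.png

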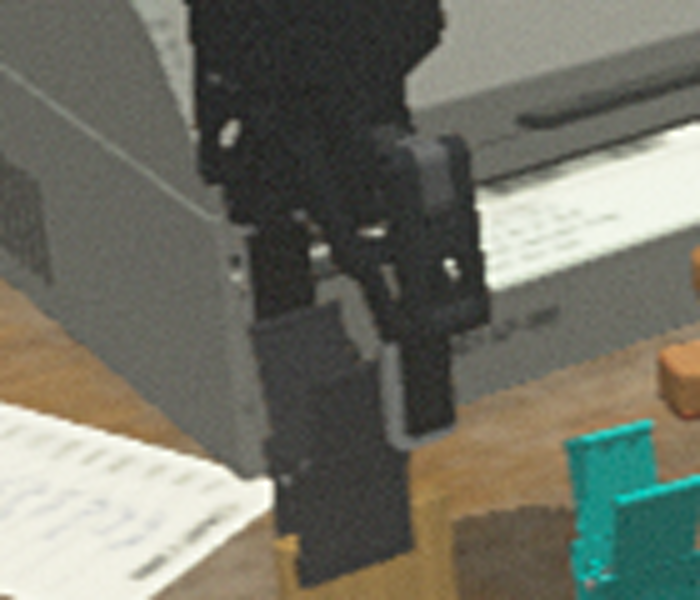

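The near finger tip is at about pixel (225,278), right of the near handle (210,282). I compare that with where it should project.

```bash
python3 - <<'E'
from h import *
f=lambda n,*p:print(n,(proj("scene",p)-[140,190])*5)
for y in (198,220):
  f("near finger pad tip y%d"%y,511,y,139);f("far finger pad tip",596,y,139)
for y in (196,228):
  f("near handle top y%d"%y,531,y,161);f("far handle top y%d"%y,578,y,161);f("jaw low",545,y-(4 if y<200 else -4),76)
f("strip L",550,237,90);f("strip R",550,177,90)
E
```

```text
near finger pad tip y198 [444.5 419. ]
far finger pad tip [316.  316.5]
near finger pad tip y220 [380.5 440.5]
far finger pad tip [254.5 335.5]
near handle top y196 [413.5 329.5]
far handle top y196 [341.5 274.5]
jaw low [422. 540.]
near handle top y228 [320.  359.5]
far handle top y228 [250.  302.5]
jaw low [311. 581.]
strip L [285.5 542. ]
strip R [452.  482.5]
```

Relative to the gripper in the same image, the clip reads about 4-5 mm further along +y. I shift y by +4 and close.

```bash
python3 -m handwheel '[{"x":0,"y":0.02,"z":0,"ax":0,"ay":0,"az":0},{"x":0,"y":0,"z":0,"ax":0,"ay":0,"az":0},{"x":0,"y":0,"z":0,"ax":0,"ay":0,"az":0},{"x":0,"y":0,"z":0,"ax":0,"ay":0,"az":0},{"x":0,"y":0,"z":0,"ax":0,"ay":0,"az":0},{"x":0,"y":0,"z":0,"ax":0,"ay":0,"az":0},{"x":0,"y":0,"z":0,"ax":0,"ay":0,"az":0},{"x":0,"y":0,"z":0,"ax":0,"ay":0,"az":0}]' 1 && python3 -m handwheel '[{"x":0,"y":0,"z":0,"ax":0,"ay":0,"az":0},{"x":0,"y":0,"z":0,"ax":0,"ay":0,"az":0},{"x":0,"y":0,"z":0,"ax":0,"ay":0,"az":0},{"x":0,"y":0,"z":0,"ax":0,"ay":0,"az":0},{"x":0,"y":0,"z":0,"ax":0,"ay":0,"az":0},{"x":0,"y":0,"z":0,"ax":0,"ay":0,"az":0},{"x":0,"y":0,"z":0,"ax":0,"ay":0,"az":0},{"x":0,"y":0,"z":0,"ax":0,"ay":0,"az":0}]' -1
python3 -m handwheel '[{"x":0,"y":0,"z":0,"ax":0,"ay":0,"az":0},{"x":0,"y":0,"z":0,"ax":0,"ay":0,"az":0},{"x":0,"y":0,"z":0,"ax":0,"ay":0,"az":0},{"x":0,"y":0,"z":0,"ax":0,"ay":0,"az":0},{"x":0,"y":0,"z":0,"ax":0,"ay":0,"az":0},{"x":0,"y":0,"z":0,"ax":0,"ay":0,"az":0},{"x":0,"y":0,"z":0,"ax":0,"ay":0,"az":0},{"x":0,"y":0,"z":0,"ax":0,"ay":0,"az":0}]'
python3 - <<'E'
from h import *
import cv2
s=arm.read_state();print(s["wrist_torque"])
im=arm.get_image("scene")[:,:,::-1].copy()
cv2.imwrite("pics/s3.png",cv2.resize(im[190:310,140:280],None,fx=5,fy=5,interpolation=cv2.INTER_CUBIC))
E
```

```text
clock: 5.05
position: [553.5, 212.8, 126.3]
ee_rot: [-0.706, 0.708, -0.0, -0.0]
contact_force: [-0.4, 1.1, 0.2]
gripper_width: 85.6
grasp_force: 0.0
clock: 5.85
position: [553.5, 212.9, 126.3]
ee_rot: [-0.706, 0.708, 0.0, -0.0]
contact_force: [0.4, -0.3, -0.5]
gripper_width: 20.0
grasp_force: 65.0
clock: 6.65
position: [553.6, 212.9, 126.3]
ee_rot: [-0.706, 0.708, -0.0, 0.0]
contact_force: [0.9, -1.0, -0.6]
gripper_width: 20.1
grasp_force: 65.0
[-0.00772368  0.02557356 -0.04414136]
```

View pics/s3.png

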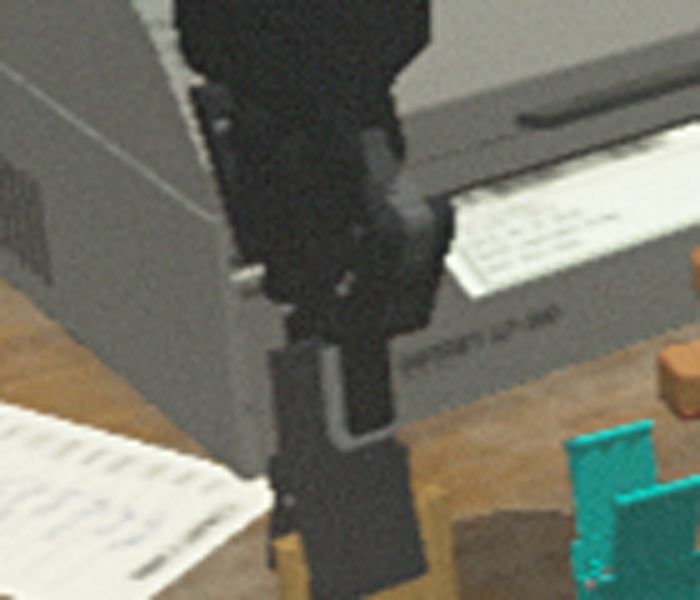

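Gripped: width 20 mm, 65 N, clip gaping on the strip (jaws at crop (370,580)). The finger is somewhat toward the -y side of the clip, which is acceptable. Lifting.

```bash
python3 -m handwheel '[{"x":0,"y":0,"z":0.02,"ax":0,"ay":0,"az":0},{"x":0,"y":0,"z":0.05,"ax":0,"ay":0,"az":0},{"x":0,"y":0,"z":0.07,"ax":0,"ay":0,"az":0},{"x":0,"y":0,"z":0.08,"ax":0,"ay":0,"az":0},{"x":0,"y":0,"z":0.1,"ax":0,"ay":0,"az":0},{"x":0,"y":0,"z":0.1,"ax":0,"ay":0,"az":0},{"x":0,"y":0,"z":0.1,"ax":0,"ay":0,"az":0},{"x":0,"y":0,"z":0.05,"ax":0,"ay":0,"az":0}]'
python3 - <<'E'
from h import *
import cv2
im=arm.get_image("scene")[:,:,::-1].copy()
s=arm.read_state();print(s["position"],s["gripper_width"],(proj("scene",s["position"])-[140,130])*5)
cv2.imwrite("pics/s4.png",cv2.resize(im[130:250,140:280],None,fx=5,fy=5,interpolation=cv2.INTER_CUBIC))
E
```

```text
clock: 7.5
position: [554.4, 213.3, 243.4]
ee_rot: [-0.706, 0.708, -0.001, 0.002]
contact_force: [-1.1, -0.2, -0.8]
gripper_width: 20.1
grasp_force: 65.0
[554.79736228 213.43640054 244.29723963] 19.929146939142434 [302.5 369.5]
```

View pics/s4.png

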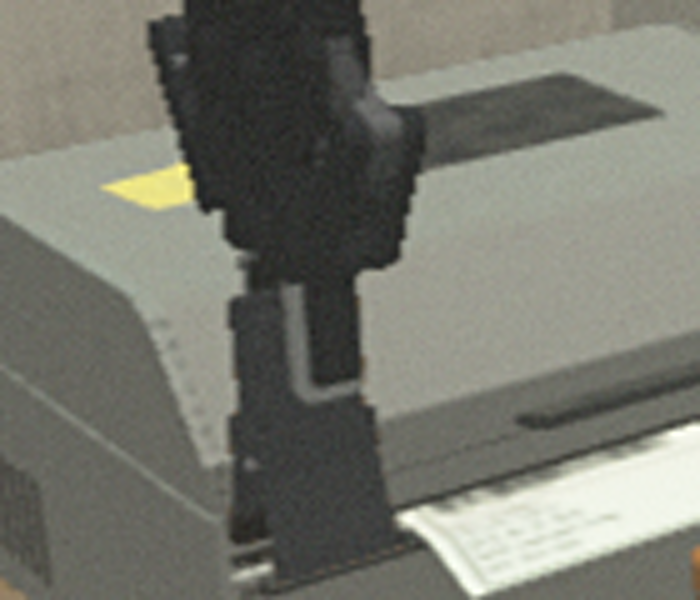

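The clip is lifted, still gaping: near jaw bottom corners at crop (272,590) and (405,545), finger tip corners (305,400) and (360,388). From these I work out the clip's offset in the hand.

```bash
python3 - <<'E'
from h import *
f=lambda n,*p:print(n,(proj("scene",p)-[140,130])*5)
for y in (202.4,224.4): f("finger tip",544,y,245); f("finger tip back",533,y,245)
for zt in (190,196):
  for dy in (0,5,10):
    for y in (193.4,233.4): f(f"jaw z{zt} dy{dy}",536,y+dy,zt)
for n,u,v in (("L",272,590),("R",405,545)):
    print(n,[pz("scene",140+u/5,130+v/5,z) for z in (184,190,196)])
E
```

```text
finger tip [353. 370.]
finger tip back [370.5 381.5]
finger tip [285.5 387.5]
finger tip back [303.  399.5]
jaw z190 dy0 [406. 537.]
jaw z190 dy0 [287.5 572.5]
jaw z190 dy5 [391.5 541.5]
jaw z190 dy5 [272.  577.5]
jaw z190 dy10 [377. 546.]
jaw z190 dy10 [256.5 582. ]
jaw z196 dy0 [404.5 519.5]
jaw z196 dy0 [285.5 554.5]
jaw z196 dy5 [390. 524.]
jaw z196 dy5 [270.  559.5]
jaw z196 dy10 [375.5 528. ]
jaw z196 dy10 [254.5 564. ]
L [array([539.5, 237.3, 184. ]), array([528.4, 242.2, 190. ]), array([517.4, 247. , 196. ])]
R [array([542.4, 190.7, 184. ]), array([531.4, 196.3, 190. ]), array([520.3, 201.9, 196. ])]
```

Allowing for the finger's own reading offset, the clip sits about +4 mm in y in the hand and its tips are about 51-54 mm below the TCP. Carrying it to above the board.

```bash
python3 -m handwheel '[{"x":-0.0138,"y":-0.06,"z":0,"ax":0,"ay":0,"az":-0.0068},{"x":-0.0138,"y":-0.12,"z":0,"ax":0,"ay":0,"az":-0.0068},{"x":-0.0138,"y":-0.15,"z":0,"ax":0,"ay":0,"az":-0.0068},{"x":-0.0138,"y":-0.15,"z":0,"ax":0,"ay":0,"az":-0.0068},{"x":-0.0138,"y":-0.15,"z":0,"ax":0,"ay":0,"az":-0.0068},{"x":-0.0138,"y":-0.15,"z":0,"ax":0,"ay":0,"az":-0.0068},{"x":-0.0138,"y":-0.15,"z":0,"ax":0,"ay":0,"az":-0.0068},{"x":-0.0138,"y":-0.15,"z":0,"ax":0,"ay":0,"az":-0.0068}]' && python3 -m handwheel '[{"x":-0.0138,"y":-0.15,"z":0,"ax":0,"ay":0,"az":-0.0068},{"x":-0.0138,"y":-0.15,"z":0,"ax":0,"ay":0,"az":-0.0068},{"x":-0.0138,"y":-0.15,"z":0,"ax":0,"ay":0,"az":-0.0068},{"x":-0.0138,"y":-0.15,"z":0,"ax":0,"ay":0,"az":-0.0068},{"x":-0.0138,"y":-0.13,"z":0,"ax":0,"ay":0,"az":-0.0068},{"x":-0.0138,"y":-0.1,"z":0,"ax":0,"ay":0,"az":-0.0068},{"x":-0.0138,"y":-0.05,"z":0,"ax":0,"ay":0,"az":-0.0068},{"x":-0.0138,"y":-0.025,"z":0,"ax":0,"ay":0,"az":-0.0068}]' && python3 -m handwheel '[{"x":0,"y":0,"z":0,"ax":0,"ay":0,"az":0},{"x":0,"y":0,"z":0,"ax":0,"ay":0,"az":0},{"x":0,"y":0,"z":0,"ax":0,"ay":0,"az":0},{"x":0,"y":0,"z":0,"ax":0,"ay":0,"az":0},{"x":0,"y":0,"z":0,"ax":0,"ay":0,"az":0},{"x":0,"y":0,"z":0,"ax":0,"ay":0,"az":0},{"x":0,"y":0,"z":0,"ax":0,"ay":0,"az":0},{"x":0,"y":0,"z":0,"ax":0,"ay":0,"az":0}]'
python3 - <<'E'
from h import *
import cv2
im=arm.get_image("scene")[:,:,::-1].copy()
s=arm.read_state();print(s["position"],s["gripper_width"],R.from_quat(s["ee_rot"]).as_matrix().round(3)[:,1])
cv2.imwrite("pics/s5.png",cv2.resize(im[130:250,340:480],None,fx=5,fy=5,interpolation=cv2.INTER_CUBIC))
E
```

```text
clock: 8.35
position: [529.9, -5.0, 238.9]
ee_rot: [-0.674, 0.738, 0.001, -0.001]
contact_force: [0.1, 0.3, -1.3]
gripper_width: 19.8
grasp_force: 65.0
clock: 9.15
position: [508.2, -185.0, 239.3]
ee_rot: [-0.642, 0.767, 0.001, -0.001]
contact_force: [0.1, 0.7, -0.3]
gripper_width: 20.0
grasp_force: 65.0
clock: 9.95
position: [509.4, -184.1, 240.3]
ee_rot: [-0.643, 0.766, 0.0, -0.0]
contact_force: [-0.1, -0.6, -0.3]
gripper_width: 19.8
grasp_force: 65.0
[ 509.41504982 -184.11700891  240.32165616] 20.037779144435266 [-0.985  0.174 -0.   ]
```

View pics/s5.png

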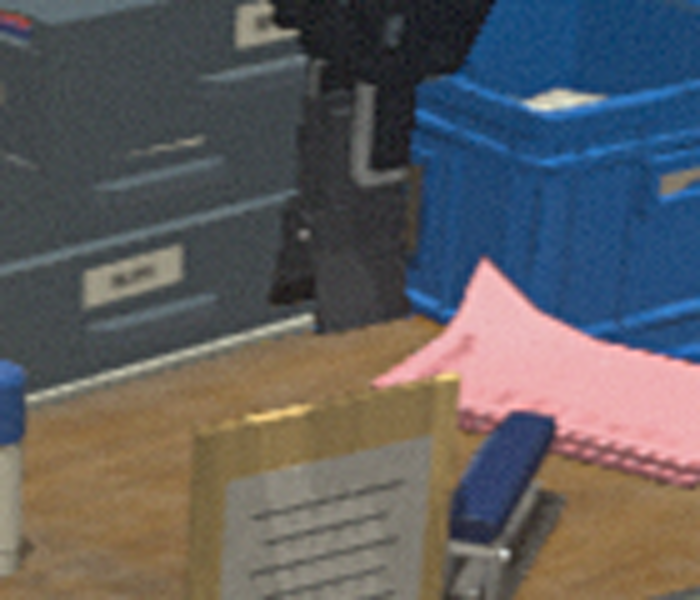

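Clip gaping above the board: near jaw bottom runs crop (317,332)-(410,312), board edge (193,433)-(458,378). I compare both with projections in the same image.

```bash
python3 - <<'E'
from h import *
T=arm.read_state();M=R.from_quat(T["ee_rot"]).as_matrix();t=T["position"]
f=lambda n,p:print(n,(proj("scene",p)-[340,130])*5)
ex=np.array([.985,-.174,0]);ey=np.array([.174,.985,0]);ez=np.array([0,0,1])
b=np.array([510,-180,150.])
f("board L",b+60*ey-3*ex);f("board R",b-60*ey-3*ex)
for s in(11,-11): f("finger back tip",t+s*ey-21*ex+ez);f("finger pad tip",t+s*ey-10*ex+ez)
for dy in(0,4):
 for s in(20,-20): f(f"near jaw dy{dy}",t+(dy+s)*ey-17*ex-52*ez)
 f("far jaw L",t+(dy+20)*ey+17*ex-52*ez)
E
```

```text
board L [196.5 426. ]
board R [460.  368.5]
finger back tip [362. 182.]
finger pad tip [344. 173.]
finger back tip [412.  172.5]
finger pad tip [394. 164.]
near jaw dy0 [324.5 321. ]
near jaw dy0 [414.  302.5]
far jaw L [272.  290.5]
near jaw dy4 [315.5 322.5]
near jaw dy4 [405.  304.5]
far jaw L [263.  292.5]
```

Board, jaw and finger all share the same roughly +8 px vertical bias, so the clip is well aligned with the edge and the tips are about 53 mm below the TCP. Descending 54 mm in stages with a force check.

```bash
python3 -m handwheel '[{"x":0,"y":0,"z":-0.03,"ax":0,"ay":0,"az":0},{"x":0,"y":0,"z":-0.04,"ax":0,"ay":0,"az":0},{"x":0,"y":0,"z":-0.04,"ax":0,"ay":0,"az":0},{"x":0,"y":0,"z":-0.04,"ax":0,"ay":0,"az":0},{"x":0,"y":0,"z":-0.02,"ax":0,"ay":0,"az":0},{"x":0,"y":0,"z":-0.01,"ax":0,"ay":0,"az":0},{"x":0,"y":0,"z":-0.01,"ax":0,"ay":0,"az":0},{"x":0,"y":0,"z":-0.01,"ax":0,"ay":0,"az":0}]'; python3 -m handwheel '[{"x":0,"y":0,"z":-0.01,"ax":0,"ay":0,"az":0},{"x":0,"y":0,"z":-0.01,"ax":0,"ay":0,"az":0},{"x":0,"y":0,"z":-0.01,"ax":0,"ay":0,"az":0},{"x":0,"y":0,"z":-0.01,"ax":0,"ay":0,"az":0},{"x":0,"y":0,"z":-0.01,"ax":0,"ay":0,"az":0},{"x":0,"y":0,"z":0,"ax":0,"ay":0,"az":0},{"x":0,"y":0,"z":0,"ax":0,"ay":0,"az":0},{"x":0,"y":0,"z":0,"ax":0,"ay":0,"az":0}]'
```

```text
clock: 10.8
position: [509.6, -184.2, 200.4]
ee_rot: [-0.643, 0.766, -0.0, 0.0]
contact_force: [-0.6, -1.0, -1.0]
gripper_width: 20.1
grasp_force: 65.0
clock: 11.6
position: [509.5, -184.2, 190.4]
ee_rot: [-0.643, 0.766, -0.0, 0.0]
contact_force: [-0.4, 0.0, -0.6]
gripper_width: 19.8
grasp_force: 65.0
```

```bash
python3 -m handwheel '[{"x":0,"y":0,"z":-0.01,"ax":0,"ay":0,"az":0},{"x":0,"y":0,"z":-0.01,"ax":0,"ay":0,"az":0},{"x":0,"y":0,"z":0,"ax":0,"ay":0,"az":0},{"x":0,"y":0,"z":0,"ax":0,"ay":0,"az":0},{"x":0,"y":0,"z":0,"ax":0,"ay":0,"az":0},{"x":0,"y":0,"z":0,"ax":0,"ay":0,"az":0},{"x":0,"y":0,"z":0,"ax":0,"ay":0,"az":0},{"x":0,"y":0,"z":0,"ax":0,"ay":0,"az":0}]'
python3 - <<'E'
from h import *
import cv2
im=np.mean([arm.get_image("scene")[:,:,::-1] for _ in range(4)],0)
im=np.clip(255*(im/255)**.6,0,255).astype(np.uint8)
tp=arm.get_image("top")[:,:,::-1]
c=lambda i,x,y,w,h,k:cv2.resize(i[y:y+h,x:x+w],None,fx=k,fy=k,interpolation=cv2.INTER_CUBIC)
s=arm.read_state();print(s["position"],s["contact_force"],s["wrist_torque"])
cv2.imwrite("pics/s6.png",np.hstack([c(im,370,165,66,75,8),np.pad(c(tp,370,230,66,75,4),((0,300),(0,0),(0,0)))]))
E
```

```text
clock: 12.4
position: [509.4, -184.1, 186.4]
ee_rot: [-0.643, 0.766, -0.0, 0.0]
contact_force: [0.3, -0.2, -0.8]
gripper_width: 19.7
grasp_force: 65.0
[ 509.36764285 -184.13470276  186.31358067] [0.79557489 0.51036761 0.52220174] [0.01038222 0.03742349 0.03206741]
```

View pics/s6.png

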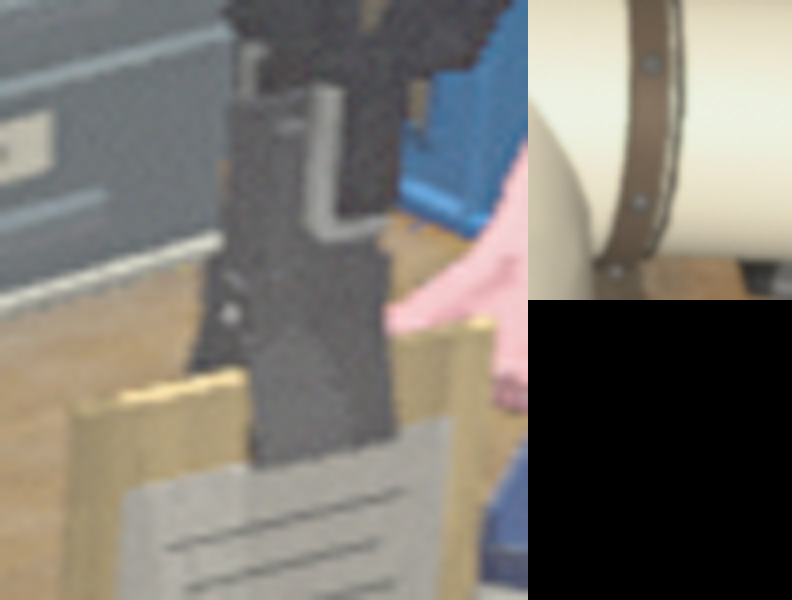

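The near jaw hangs in front of the board, bottom (255,468)-(397,437), and the far jaw's left edge passes behind the edge at (190,370). The pin end is at (230,313), above the edge (75,408)-(490,322). Checking these numerically.

```bash
python3 - <<'E'
from h import *
t=arm.read_state()["position"]
f=lambda n,p:print(n,((proj("scene",p)-[370,165])*8).round())
ex=np.array([.985,-.174,0]);ey=np.array([.174,.985,0]);ez=np.array([0,0,1])
b=np.array([510,-180,150.])
f("board L",b+60*ey-3*ex);f("board R",b-60*ey-3*ex)
for s in(20,-20): f("near jaw",t+(3+s)*ey-17*ex-53*ez)
f("far jaw L at edge",t+23*ey+14*ex-36*ez)
f("pin end",t+(3+18)*ey-19*ez)
for n,e in(("ex",ex),("ey",ey),("ez",ez)):print(n,(proj("scene",b+10*e)-proj("scene",b-10*e))*.4)
print("board x offset from tool",(b-t)@ex,(b-t)@ey)
E
```

```text
board L [ 74. 402.]
board R [496. 310.]
near jaw [253. 456.]
near jaw [393. 424.]
far jaw L at edge [182. 342.]
pin end [227. 294.]
ex [-2.44 -1.48]
ey [-3.52  0.76]
ez [ 0.28 -3.92]
board x offset from tool -0.09656648633812778 4.182712358341236
```

```bash
python3 -c "
from bench import arm
print(arm.job_done())"
```

```text
the job is handed in; nothing more can be done
None
```

The job is handed in, at about 12 s on the robot's clock: the dark clip is held wide open over the middle of the board's top edge, one jaw in front and one behind, tips about 17 mm below it, with no contact force felt on the arm. The tape measure, stamp, glue stick and turquoise look-alikes were not touched.

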